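Offer up the press lever to the citrus juicer

TASK

Set the citrus juicer ready for its press lever by pressing its three keys one at a time: the smallest, then the middle-sized, then the largest, each fully down and let up again. Then take the press lever out of its rinse rack by its balance point and hold it level, lined up with the juicer and a few centimetres clear above it, its pivot eye over the fork and its press head over the cone, ready for a colleague to guide it in. Finish while still holding it there, not touching the juicer with it, and leave the jigger, glass and shaker where they stand.

Things in the scene. Friction and masses are not known exactly. Their poses are not given: they have to be found in the camera images.
- lever_mid (a point): Middle of the press lever's steel bar, on its centre line. Bar 12 mm wide, 14 mm tall; x along it towards the heavy head and eye, z up. Lever spans x -165 to 161 mm; black round handle sleeve, 22 mm thick, -165 to -70. BALANCES at x = +30 mm, on bare bar (rack post at -50, head from +59). 0.46 to 0.78 kg. In the rack: level, bar centre 82 mm above the counter.
- lever_head (a point): Point on the bar's centre line directly above the press head, 85 mm from lever_mid. The head is a drum 52 mm across and 24 mm tall on a short neck; its underside hangs 42 mm below this point. Same axes as lever_mid.
- lever_eye (a point): Centre of the pivot eye at the head end of the lever, 150 mm from lever_mid: a round boss 22 mm across and 12 mm thick on the bar's end. Same axes as lever_mid.
- press_lever: The whole press lever, one loose rigid part; its origin and axes are those of lever_mid.
- rack: Fixed steel rinse rack carrying the lever: foot plate 270 x 90 x 12 mm; two slotted posts at x = -50 and +125 mm, 30 mm wide, slots 18 mm wide, 10 mm deep, tips 85 mm high. Origin on the counter under lever_mid as it starts, x along the lever. A straight lift of 20 mm clears the slots.
- juicer: Fixed citrus juicer: metal base 250 x 120 x 35 mm, bowl with cone, pedestal with fork, dark key shelf (200 x 72 mm, 25 mm high) on its +y side, facing the robot. Origin on the counter under where lever_mid is to be held; x from there to cone (85 mm) and fork (150 mm), z up. Juicer and rack may swap sides and are turned a little.
- juicer_fork (a point): Top of the fork, midway between its two cheeks (gap 24 mm, cheeks along x), 135 mm above the counter: the highest part of the juicer. Axes as juicer. The lever's eye is to be held above this point.
- juicer_cone (a point): Tip of the white cone in the bowl (bowl 90 mm across, rim 70 mm high), 94 mm above the counter, 65 mm from the fork. Axes as juicer. The lever's head is to be held above this point.
- key_small_top (a point): centre of the top face of the smallest key when up, about 47 mm above the counter; it is pressed straight down and takes about 4 N to reach its stop. The three keys sit 58 mm apart in one row on the low dark shelf on the robot's side of the juicer; which size is in which place varies
- key_medium_top (a point): centre of the top face of the middle-sized key when up, about 47 mm above the counter; it is pressed straight down and takes about 4 N to reach its stop. The three keys sit 58 mm apart in one row on the low dark shelf on the robot's side of the juicer; which size is in which place varies
- key_large_top (a point): centre of the top face of the largest key when up, about 47 mm above the counter; it is pressed straight down and takes about 4 N to reach its stop. The three keys sit 58 mm apart in one row on the low dark shelf on the robot's side of the juicer; which size is in which place varies
- key_small (a joint): downward travel of the smallest key, 0 (up) to 0.006 m (fully down); a spring raises it again. A round plain white plastic key 16 mm across in a black collar 32 mm across; it stands 10 mm proud of its collar
- key_medium (a joint): downward travel of the middle-sized key, 0 (up) to 0.006 m (fully down); a spring raises it again. A round plain white plastic key 25 mm across in a black collar 41 mm across; it stands 10 mm proud of its collar
- key_large (a joint): downward travel of the largest key, 0 (up) to 0.006 m (fully down); a spring raises it again. A round plain white plastic key 36 mm across in a black collar 52 mm across; it stands 10 mm proud of its collar
- jigger: Bystander: small waisted steel jigger, 44 mm across, 72 mm tall, loose, origin under its centre.
- tall_glass: Bystander: tall clear glass, 72 mm across, 140 mm tall, loose, origin under its centre.
- shaker_tin: Bystander: closed steel shaker, 88 mm across, 187 mm tall, loose, origin under its centre.

How it is judged:
By the outcome, as a careful person would: the job done as asked, in the order asked, and still so for the second after the job is handed in, while the arm keeps its last pose, push and grip.
It also fails if it takes over 64 s, if anything falls off the work surface, if the arm or the gripper's body presses on something with over 40 N, if the wrist force passes 120 N, or if a joint passes its speed limit or range.

ROBOT

A 6-joint arm with a two-finger parallel gripper is mounted at the origin on the work surface. World frame = base frame: x ahead of the robot, y to its left, z up, the work surface at z = 0. Lengths are in m, angles in rad, forces in N, time in s.
With the tool pointing down it reaches from about 0.35 to 0.8 m from the base axis. Payload 7.3 kg.
Tool frame: the origin (TCP) lies midway between the tips of the shut fingers; the grasp point (between the pads) lies 19 mm behind it; z points along the fingers, x is the direction in which the jaws open and shut, and the axes are right-handed (so a half turn about z gives the same grasp; the last joint's range is limited). The gripper opens to 85 mm and grips with 20 to 120 N. Pads are 22 mm wide; open, the fingers measure 114 mm over their backs; the gripper's body (76 mm by 85 mm) begins 54 mm behind the grasp point. The pads swing forward as they close: fully open they stand 13 mm farther back than shut.
Start: joints at [1.199, 0.342, 1.524, -0, 1.275, -0.146], TCP at [0.118, 0.512, 0.231] pointing down, gripper open.
Joint ranges: [-2.53, 2.53], [-0.77, 2.02], [0.04, 2.7], [-1, 4.14], [0.28, 2.66], [-3.11, 3.11]. Speed limits (rad/s): [2.57, 2.57, 3.14, 3.14, 3.14, 3.14].

INTERFACE

Orientations are given as a 3x3 rotation matrix whose columns are the frame's x, y, z axes.
In Python, from bench import goto, move_straight, move_j, set_gripper, hold, solve_ik, state, get_image, camera_model, MotionError, close_job gives the robot as it stands. Calls block until the motion is done:
- goto(position, orientation): joint-space move of the TCP to a pose.
- move_straight(position, attitude=None, speed=0.15, f_stop=None): straight line of the TCP; attitude=None keeps the orientation; speed is the mean speed in m/s. With f_stop (N) it stops when the force on the tool has changed by that much, and returns True; else False.
- move_j(angles): joint-space move.
- set_gripper(opening, strength=None): finger opening in m; strength is the grip in N (None keeps the last); returns when the fingers have stopped.
- hold(seconds).
- solve_ik(position, orientation): joint angles nearest the present ones, or None.
- state(): the state.
- get_image(name): name is "scene" or "top" or "wrist"; returns the picture (384x512x3 uint8, blue, green, red); there is no depth.
- camera_model(name): a dict with "camera_matrix" (3x3 intrinsics, pixels), "k1" (the pictures are not rectified: a ray, as slopes to the right and down, at radius r is drawn at 1 + k1 r^2 times it, then the intrinsics apply), "rvec" (rotation vector, rad) and "tvec" (3), from world to camera coordinates, as OpenCV has them. Camera axes: x right, y down, z forward; pixel columns grow to the right and rows downward; lengths in m; the calibration is good to about 2 mm. A picture is of the moment at which its call begins: read the wrist's pose just before it. camera_model takes no time and is no camera call; for the wrist camera it gives the pose at the moment of the call.
A pose or a line that the arm cannot do raises MotionError and nothing moves.
- close_job(): hands the job in, once; it reports no verdict.
The state is a dict: "time": time; "joint_pos": joint angles; "qd": joint speeds; "tau": joint torques, N m; "eef_pos": TCP position; "tool_rot": TCP orientation; "ft_force": force on the tool from outside, world axes, zero at the start; "torque": the same for the moment, N m; "finger_gap": finger opening in m.
Only numpy, scipy, OpenCV 4.12 (cv2) and the standard library are available. Lean on these libraries where they do the work, as an engineer would, in place of code of your own. Each camera call takes 0.05 s, during which the arm holds its last target.

## Working session

There is one attempt and no reset: what is moved stays moved. The work goes in short steps, each a Python script; the robot and the scene stay as the last script left them, time stands still between calls to the robot, and variables do not carry over. Pictures are saved under pics/ and viewed, and the job is handed in when it is done.

```bash
mkdir -p pics; ls; python3 - <<'E'
from bench import *
import cv2
for n in ["scene","top","wrist"]:
    m=camera_model(n); print(n,m)
    cv2.imwrite(f"pics/{n}0.png",get_image(n))
print(state()["time"],state()["tool_rot"])
E
```

```text
pics
scene {'camera_matrix': array([[367.62289585,   0.        , 260.70162738],
       [  0.        , 367.62289585, 188.36507884],
       [  0.        ,   0.        ,   1.        ]]), 'k1': -0.010495141679936475, 'rvec': array([ 0.62517038,  2.48078696, -1.34532551]), 'tvec': array([ 0.5226356 , -0.04885915,  1.2867963 ])}
top {'camera_matrix': array([[484.43706013,   0.        , 253.17252377],
       [  0.        , 484.43706013, 194.65285119],
       [  0.        ,   0.        ,   1.        ]]), 'k1': -0.05651729987949937, 'rvec': array([ 2.11532395, -2.15301465,  0.15463761]), 'tvec': array([0.05420633, 0.61568116, 1.23152865])}
wrist {'camera_matrix': array([[265.69861971,   0.        , 259.44131534],
       [  0.        , 265.69861971, 191.94242648],
       [  0.        ,   0.        ,   1.        ]]), 'k1': -0.007720061187273269, 'rvec': array([-2.24904681, -1.79283512, -0.28760329]), 'tvec': array([-0.52492175, -0.04104178,  0.38117322])}
0.15 [[ 2.23912110e-01  9.74609247e-01 -4.26941580e-04]
 [ 9.74608716e-01 -2.23912441e-01 -1.03394172e-03]
 [-1.10328670e-03 -1.84588912e-04 -9.99999374e-01]]
```

View pics/scene0.png

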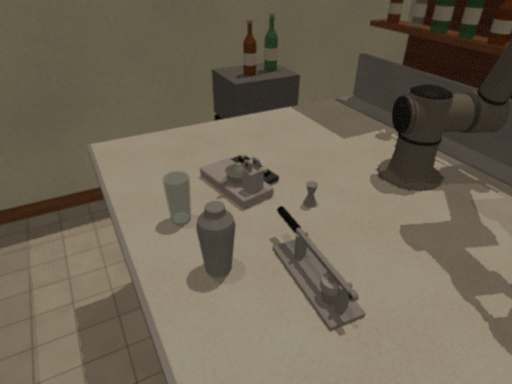

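View pics/top0.png

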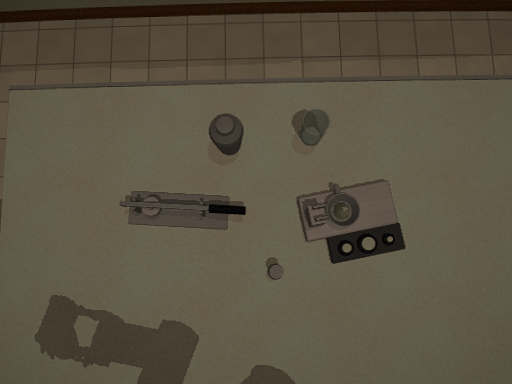

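View pics/wrist0.png

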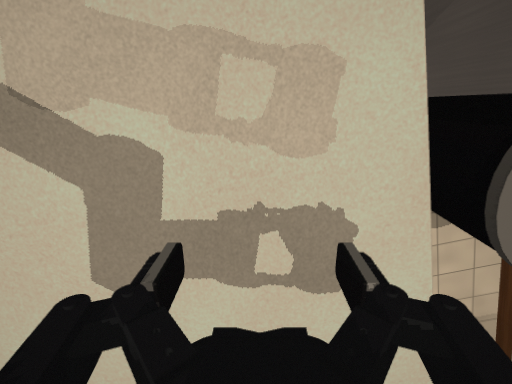

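```bash
cat > h.py <<'E'
import cv2, numpy as np
def cam(m): return cv2.Rodrigues(np.array(m["rvec"],float))[0],np.array(m["tvec"],float)
def px2w(m,uv,z):
    R,t=cam(m); p=cv2.undistortPoints(np.array([[uv]],float),m["camera_matrix"],np.array([m["k1"],0,0,0.]))[0,0]
    d=R.T@np.array([p[0],p[1],1]); c=-R.T@t
    return c+d*(z-c[2])/d[2]
def w2px(m,P):
    return cv2.projectPoints(np.atleast_2d(np.array(P,float)),np.array(m["rvec"],float),np.array(m["tvec"],float),m["camera_matrix"],np.array([m["k1"],0,0,0.]))[0][:,0]
E
python3 - <<'E'
import cv2
im=cv2.imread("pics/top0.png")
a=im[175:240,110:255]; b=im[170:280,260:410]
cv2.imwrite("pics/ta.png",cv2.convertScaleAbs(cv2.resize(a,None,fx=5,fy=5,interpolation=cv2.INTER_CUBIC),alpha=1.6))
cv2.imwrite("pics/tb.png",cv2.convertScaleAbs(cv2.resize(b,None,fx=5,fy=5,interpolation=cv2.INTER_CUBIC),alpha=1.6))
E
```

```text
(no output)
```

View pics/ta.png

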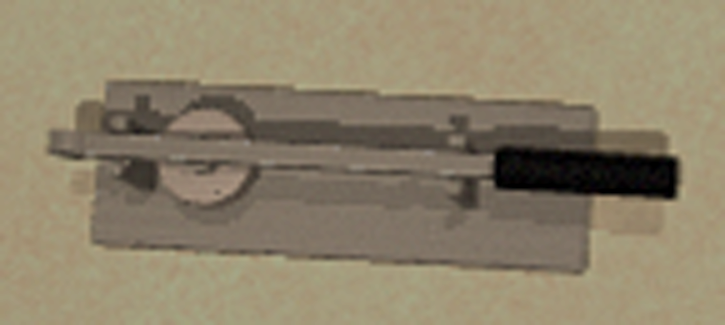

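View pics/tb.png

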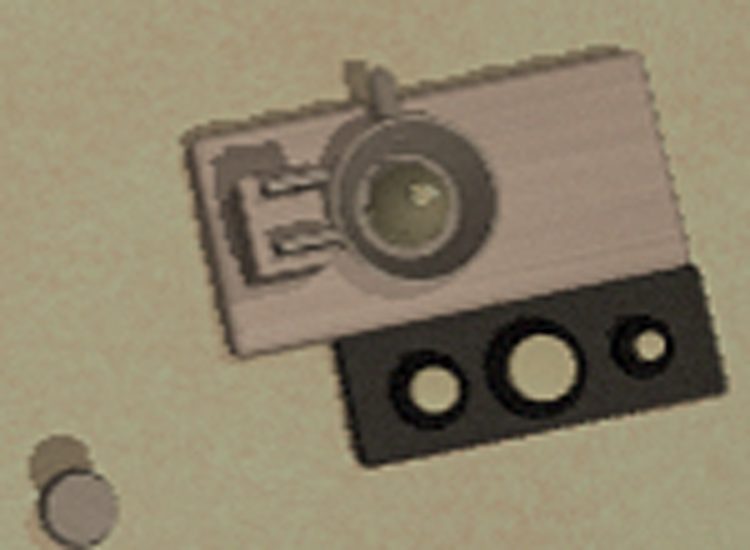

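```bash
python3 - <<'E'
from bench import *
from h import *
m=camera_model("top")
def P(n,u,v,z,o): 
    p=px2w(m,(u/5+o[0]+ -0.4,v/5+o[1]-0.4),z); print(n,p.round(4)); return p
B=(260,170);A=(110,175)
ks=[P("med",436,390,.047,B),P("lar",542,367,.047,B),P("sma",650,346,.047,B)]
print(np.linalg.norm(ks[0]-ks[1]),np.linalg.norm(ks[2]-ks[1]), np.degrees(np.arctan2(*(ks[0]-ks[2])[[1,0]])))
bc=[P("baseTL",190,138,.035,B),P("TR",635,50,.035,B),P("BL",238,355,.035,B),P("BR",688,262,.035,B)]
print(np.linalg.norm(bc[0]-bc[1]),np.degrees(np.arctan2(*(bc[0]-bc[1])[[1,0]])))
P("bowl rim",412,195,.07,B)
c1=P("eyetip",48,142,.082,A); c2=P("handle end",679,176,.082,A); 
d=c1-c2; print(np.linalg.norm(d),np.degrees(np.arctan2(d[1],d[0])))
print("mid",c2+d*165/326)
P("footTL",107,82,.012,A);P("TR",597,107,.012,A);P("BL",92,243,.012,A);P("BR",587,272,.012,A)
P("jig",80,510,.07,B)
for uv,z in(((225,123),.187),((322,118),.14),((229,147),0),((310,137),0)):print(px2w(m,uv,z).round(3))
E
```

```text
med [ 0.4728 -0.1979  0.047 ]
lar [ 0.4836 -0.2538  0.047 ]
sma [ 0.4934 -0.311   0.047 ]
0.056939732667792564 0.05800809534117621 100.3352270694369
baseTL [ 0.6096 -0.0749  0.035 ]
TR [ 0.6529 -0.3156  0.035 ]
BL [ 0.4937 -0.0966  0.035 ]
BR [ 0.5382 -0.3371  0.035 ]
0.24455688720323368 100.20124142485443
bowl rim [ 0.5724 -0.1859  0.07  ]
eyetip [0.5959 0.3899 0.082 ]
handle end [0.5724 0.0635 0.082 ]
0.3272195484015485 85.87662291107131
mid [0.58428558 0.22871016 0.082     ]
footTL [0.6388 0.3785 0.012 ]
TR [0.6199 0.1095 0.012 ]
BL [0.5503 0.3848 0.012 ]
BR [0.5301 0.1157 0.012 ]
jig [ 0.4145 -0.0105  0.07  ]
[0.771 0.107 0.187]
[ 0.794 -0.134  0.14 ]
[0.76  0.109 0.   ]
[ 0.784 -0.118  0.   ]
```

```bash
cat >> h.py <<'E'
def Rdown(ang): # tool x at world angle ang(deg), z down
    a=np.radians(ang); x=np.array([np.cos(a),np.sin(a),0]); z=np.array([0,0,-1.]); y=np.cross(z,x)
    return np.column_stack([x,y,z])
E
python3 - <<'E'
from bench import *
from h import *
s=state(); m=camera_model("wrist"); R,t=cam(m)
c=-R.T@t; T=s["tool_rot"]; print("cam in tool",T.T@(c-s["eef_pos"]), "axes cam in tool cols\n",(T.T@R.T).round(3))
for a in (10,-170,-4,176):
  for p in ([.4835,-.2538,.2],[.586,.259,.1],[.57,-.25,.25],[.55,-.24,.25]):
    q=solve_ik(p,Rdown(a)); print(a,p,None if q is None else np.round(q,2))
E
```

```text
cam in tool [ 0.00065232 -0.08137583 -0.14309831] axes cam in tool cols
 [[ 1.     0.001 -0.   ]
 [-0.001  0.949  0.315]
 [ 0.    -0.315  0.949]]
10 [0.4835, -0.2538, 0.2] [-0.62  0.41  1.52 -0.    1.22 -0.8 ]
10 [0.586, 0.259, 0.1] [ 0.3   0.67  1.35 -0.    1.12  0.12]
10 [0.57, -0.25, 0.25] [-0.54  0.51  1.2  -0.    1.43 -0.71]
10 [0.55, -0.24, 0.25] [-0.54  0.47  1.27 -0.    1.4  -0.71]
-170 [0.4835, -0.2538, 0.2] [-0.62  0.41  1.52 -0.    1.22  2.34]
-170 [0.586, 0.259, 0.1] [ 0.3   0.67  1.35 -0.    1.12 -3.02]
-170 [0.57, -0.25, 0.25] [-0.54  0.51  1.2  -0.    1.43  2.43]
-170 [0.55, -0.24, 0.25] [-0.54  0.47  1.27 -0.    1.4   2.43]
-4 [0.4835, -0.2538, 0.2] [-0.62  0.41  1.52 -0.    1.22 -0.55]
-4 [0.586, 0.259, 0.1] [ 0.3   0.67  1.35 -0.    1.12  0.37]
-4 [0.57, -0.25, 0.25] [-0.54  0.51  1.2  -0.    1.43 -0.47]
-4 [0.55, -0.24, 0.25] [-0.54  0.47  1.27 -0.    1.4  -0.47]
176 [0.4835, -0.2538, 0.2] [-0.62  0.41  1.52 -0.    1.22  2.59]
176 [0.586, 0.259, 0.1] [ 0.3   0.67  1.35 -0.    1.12 -2.78]
176 [0.57, -0.25, 0.25] [-0.54  0.51  1.2  -0.    1.43  2.68]
176 [0.55, -0.24, 0.25] [-0.54  0.47  1.27 -0.    1.4   2.67]
```

```bash
python3 - <<'E'
from bench import *
from h import *
import pickle
goto([.53,-.20,.25],Rdown(10)); set_gripper(0.0,30)
print(state()["time"],state()["eef_pos"].round(4),state()["finger_gap"],state()["ft_force"].round(2))
m=camera_model("wrist"); im=get_image("wrist"); pickle.dump(m,open("w1.pkl","wb")); cv2.imwrite("pics/w1.png",im)
cv2.imwrite("pics/w1b.png",cv2.resize(im,(800,600),interpolation=cv2.INTER_CUBIC))
E
```

```text
3.8083 [ 0.53   -0.2001  0.25  ] 4.957459888643893e-05 [ 0.48 -0.06  0.93]
```

View pics/w1b.png

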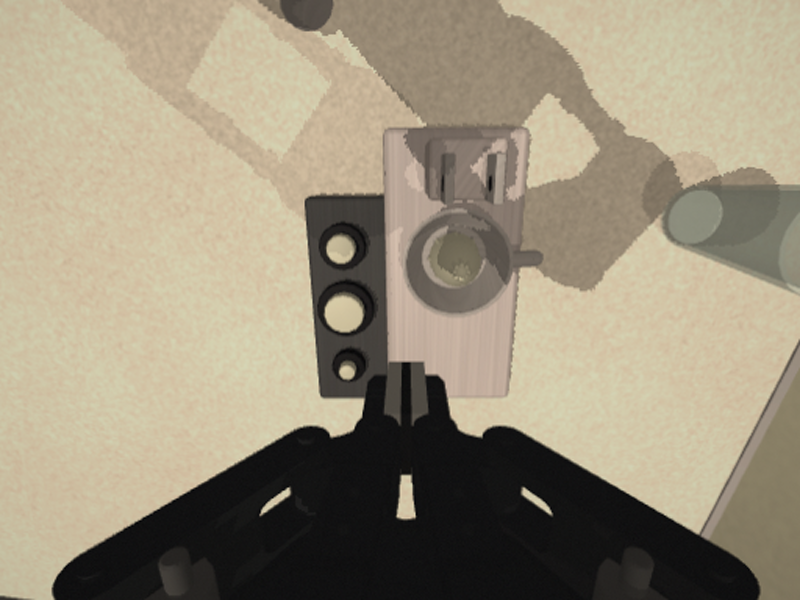

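```bash
python3 - <<'E'
from h import *
import pickle
m=pickle.load(open("w1.pkl","rb")); im=cv2.imread("pics/w1.png"); g=cv2.cvtColor(im,cv2.COLOR_BGR2GRAY)
ks=[]
for u,v in((218,159),(221,200),(222,237)):
    k=20; sub=(g[v-k:v+k,u-k:u+k]>120).astype(np.uint8)
    n,l,st,c=cv2.connectedComponentsWithStats(sub); i=l[k,k]; uv=c[i]+[u-k,v-k]
    p=px2w(m,uv,.047); ks.append(p); print(uv,st[i],p.round(4))
ks=np.array(ks);print(np.linalg.norm(np.diff(ks,axis=0),axis=1),np.degrees(np.arctan2(*(ks[0]-ks[2])[[1,0]])))
cv2.imwrite("pics/w1c.png",cv2.resize(im[75:260,190:350],None,fx=3.2,fy=3.2,interpolation=cv2.INTER_CUBIC)) if 0 else cv2.imwrite("pics/w1c.png",cv2.resize(im[75:205,235:365],None,fx=4.5,fy=4.5,interpolation=cv2.INTER_CUBIC))
E
```

```text
[217.26190476 159.37301587] [ 11  12  18  18 252] [ 0.473  -0.1979  0.047 ]
[219.58494624 200.39784946] [  7   9  25  24 465] [ 0.4834 -0.2546  0.047 ]
[221.69333333 237.84      ] [15 16 10 10 75] [ 0.4938 -0.3117  0.047 ]
[0.05762815 0.05807328] 100.3672579536201
```

View pics/w1c.png

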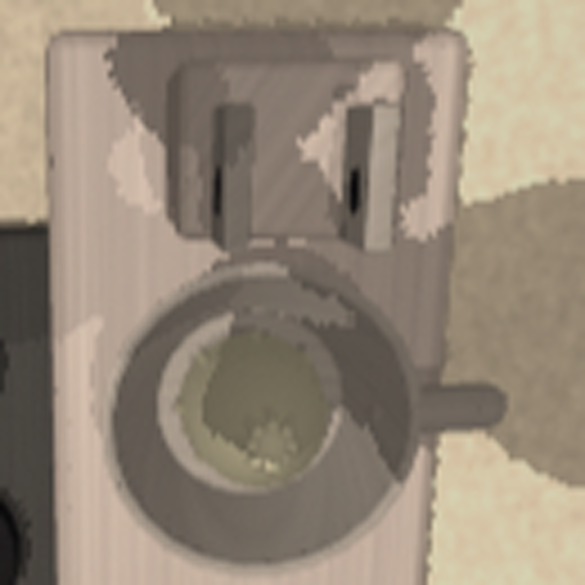

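```bash
python3 - <<'E'
from h import *
import pickle
m=pickle.load(open("w1.pkl","rb"))
f=lambda u,v,z: px2w(m,(235+(u+.5)/4.5-.5,75+(v+.5)/4.5-.5),z)
rim=f(263,414,.07); fork=f(311,178,.135); tl=f(50,33,.035); tr=f(465,33,.035)
print("rim",rim,"fork",fork,"corn",tl,tr)
d=fork-rim; print(np.hypot(d[0],d[1]),np.degrees(np.arctan2(d[1],d[0])))
e=tl-tr; print(np.linalg.norm(e),np.degrees(np.arctan2(e[1],e[0])))
a=np.radians(100.3);x=np.array([np.cos(a),np.sin(a)]);y=np.array([-x[1],x[0]])
print("origin from rim",rim[:2]-.085*x,"from fork",fork[:2]-.15*x)
print("base edge mid",((tl+tr)/2)[:2], "rel to rim in juicer", [(((tl+tr)/2-rim)[:2])@x,(((tl+tr)/2-rim)[:2])@y])
for k in ([.473,-.1979],[.4834,-.2546],[.4938,-.3117]): print((np.array(k)-rim[:2])@x,(np.array(k)-rim[:2])@y)
E
```

```text
rim [ 0.569698  -0.1853301  0.07     ] fork [ 0.55794869 -0.12147394  0.135     ] corn [ 0.49425467 -0.09701834  0.035     ] [ 0.60782343 -0.07682528  0.035     ]
0.06492807375844695 100.42560949770045
0.11535000254045467 -169.91790666984502
origin from rim [ 0.58489619 -0.26896033] from fork [ 0.58476903 -0.2690567 ]
base edge mid [ 0.55103905 -0.08692181] rel to rim in juicer [np.float64(0.10015870980652256), np.float64(0.0007626384895821421)]
0.004922480524896074 0.09738723956562972
-0.05272334416314577 0.09729292076821788
-0.11076272286636103 0.09727012285685258
```

```bash
python3 - <<'E'
from bench import *
from h import *
R=Rdown(100.3)
K=[("s",.4938,-.3115),("m",.473,-.198),("l",.4835,-.2545)]
goto([K[0][1],K[0][2],.10],R)
def press(n,x,y):
    move_straight([x,y,.056],speed=.12)
    z0=state()["eef_pos"][2]
    hit=move_straight([x,y,.035],speed=.02,f_stop=12)
    s=state(); print(n,hit,s["eef_pos"].round(4),s["ft_force"].round(2),round(s["time"],2))
    hold(.2); s=state(); print("  held",s["eef_pos"].round(4),s["ft_force"].round(2))
    cv2.imwrite(f"pics/press_{n}.png",get_image("wrist"))
    move_straight([x,y,.075],speed=.1)
press(*K[0])
E
```

```text
s True [ 0.4939 -0.3116  0.041 ] [-0.47  0.53  6.34] 6.7
  held [ 0.4939 -0.3116  0.041 ] [-1.21  0.7   8.37]
```

View pics/press_s.png

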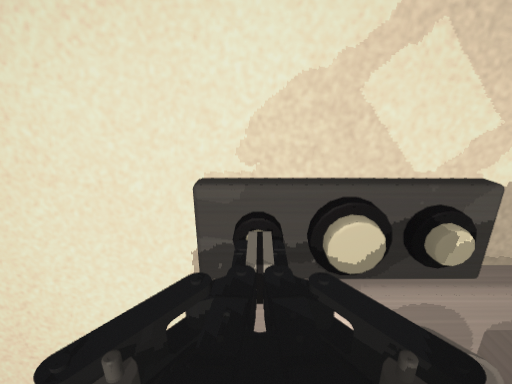

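```bash
python3 - <<'E'
from bench import *
from h import *
K=[("m",.473,-.198),("l",.4835,-.2545)]
def press(n,x,y):
    move_straight([x,y,.075],speed=.15)
    move_straight([x,y,.056],speed=.12)
    hit=move_straight([x,y,.035],speed=.02,f_stop=12)
    s=state(); print(n,hit,s["eef_pos"].round(4),s["ft_force"].round(2),round(s["time"],2))
    hold(.2); s=state(); print("  held",s["eef_pos"].round(4),s["ft_force"].round(2))
    cv2.imwrite(f"pics/press_{n}.png",get_image("wrist"))
    move_straight([x,y,.075],speed=.1)
for k in K: press(*k)
# go look at lever
move_straight([.4835,-.2545,.2],speed=.25)
goto([.575,.24,.26],Rdown(-4)); set_gripper(.085)
import pickle
m=camera_model("wrist"); im=get_image("wrist"); pickle.dump(m,open("w2.pkl","wb")); cv2.imwrite("pics/w2.png",im)
cv2.imwrite("pics/w2b.png",cv2.resize(im,(800,600),interpolation=cv2.INTER_CUBIC)); s=state(); print(s["time"],s["ft_force"])
E
```

```text
m True [ 0.4731 -0.1981  0.041 ] [-1.97  0.88  7.29] 9.44
  held [ 0.4732 -0.1981  0.041 ] [-1.01  0.93  8.59]
l True [ 0.4836 -0.2546  0.041 ] [-0.88  1.24  8.41] 11.8
  held [ 0.4836 -0.2546  0.041 ] [-1.7   1.05  8.95]
16.35 [ 0.11235827 -0.52808294 -0.59663749]
```

View pics/w2b.png

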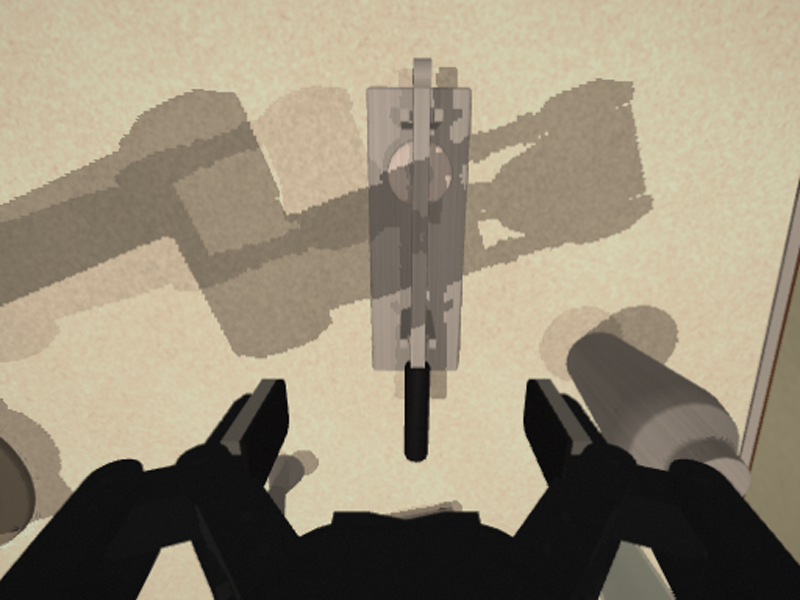

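View pics/press_m.png

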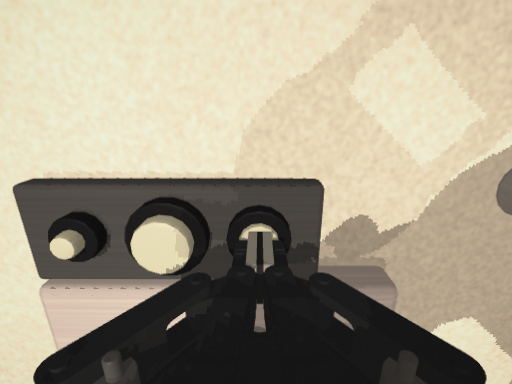

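View pics/press_l.png

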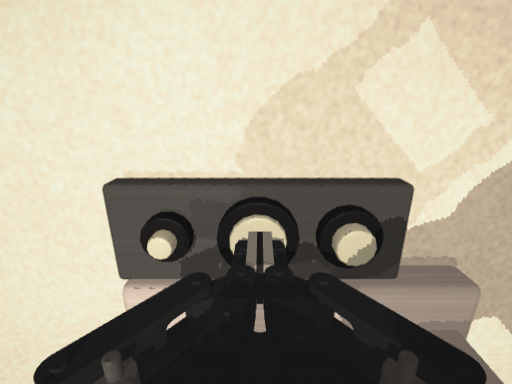

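```bash
python3 - <<'E'
import cv2
im=cv2.imread("pics/w2.png")
a=im[30:170,200:340]
cv2.imwrite("pics/w2c.png",cv2.resize(a,None,fx=4,fy=4,interpolation=cv2.INTER_CUBIC))
a=im[170:310,200:340]
cv2.imwrite("pics/w2d.png",cv2.convertScaleAbs(cv2.resize(a,None,fx=4,fy=4,interpolation=cv2.INTER_CUBIC),alpha=1.2,beta=20))
E
```

```text
(no output)
```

View pics/w2c.png

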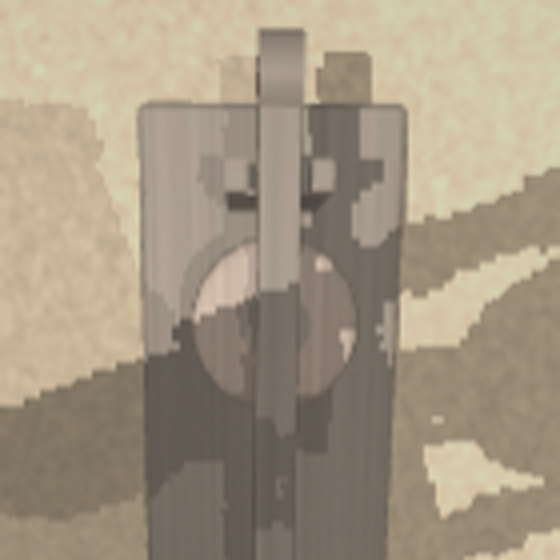

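View pics/w2d.png

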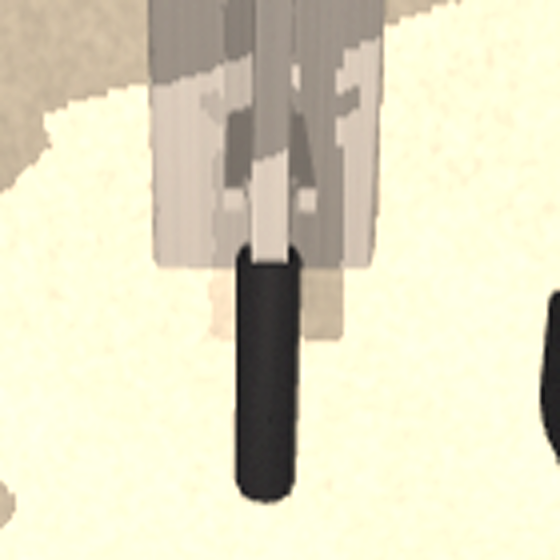

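```bash
python3 - <<'E'
from h import *
import pickle
m=pickle.load(open("w2.pkl","rb"))
f=lambda u,v,z,o: px2w(m,(200+(u+.5)/4-.5,o+(v+.5)/4-.5),z)
a=f(281,130,.089,30); b=f(270.5,230,.089,170); d=(a-b)[:2]; ang=np.degrees(np.arctan2(d[1],d[0])); x=d/np.linalg.norm(d)
print("yaw",ang)
j=f(270,261,.089,170); print("joint->mid",j[:2]+.07*x)
e=f(283,30,.085,30); print("eyetip->mid",e[:2]-.161*x)
h=f(265,500,.080,170); print("end->mid",h[:2]+.165*x)
for (u,v,o) in ((140,103,30),(406,103,30),(155,267,170),(372,267,170)): print("foot",f(u,v,.012,o))
dr=f(275,320,.05,30); print("drum->mid",dr[:2]-.085*x)
E
```

```text
yaw 85.74334929346819
joint->mid [0.58435295 0.22713005]
eyetip->mid [0.58461083 0.22715217]
end->mid [0.5836834  0.21951003]
foot [0.55176407 0.38475297 0.012     ]
foot [0.63983747 0.3786911  0.012     ]
foot [0.53163301 0.11763589 0.012     ]
foot [0.62052815 0.11145914 0.012     ]
drum->mid [0.58491792 0.22890628]
```

```bash
python3 - <<'E'
from bench import *
from h import *
R=Rdown(-4.25)
p=np.array([.5867,.2577])
goto([*p,.16],R)
hit=move_straight([*p,.0625],speed=.12,f_stop=15)
s=state(); print(hit,s["eef_pos"].round(4),s["ft_force"].round(2),s["time"])
set_gripper(0.0,90)
s0=state(); print(s0["finger_gap"],s0["ft_force"].round(2),s0["torque"].round(3))
cv2.imwrite("pics/grip.png",get_image("wrist"))
move_straight([*p,.0925],speed=.04); hold(.3)
s=state(); print(s["eef_pos"].round(4),s["ft_force"].round(2),s["torque"].round(3),s["finger_gap"],s["time"])
cv2.imwrite("pics/lift.png",get_image("wrist")); cv2.imwrite("pics/lift_s.png",get_image("scene")); 
E
```

```text
False [0.5874 0.2579 0.0637] [-1.38 -0.43 -0.19] 17.8083
0.010420826878982678 [-0.92  0.01  3.01] [-0.084  0.118 -0.01 ]
[0.5866 0.2577 0.0923] [-0.05  0.33 -4.23] [0.02  0.041 0.033] 0.010544379930502876 19.725
```

View pics/grip.png

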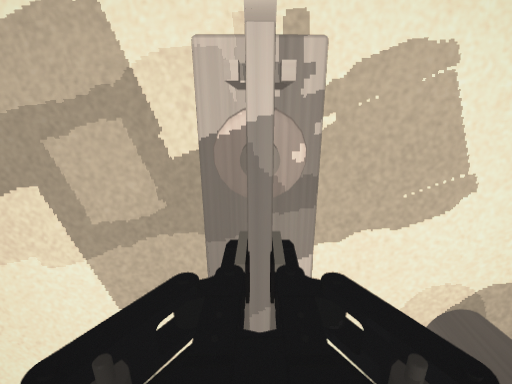

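View pics/lift.png

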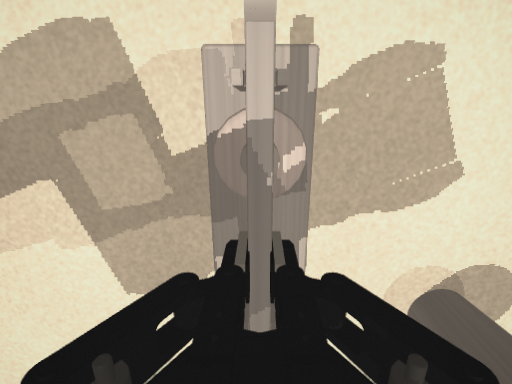

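View pics/lift_s.png

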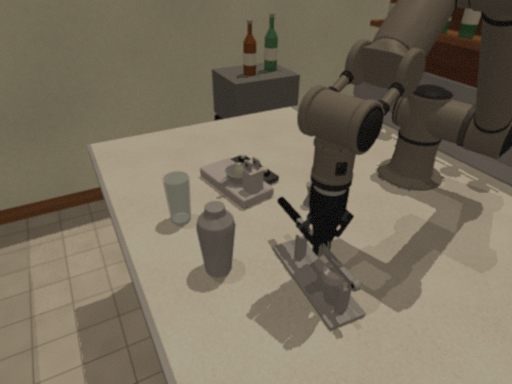

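```bash
python3 - <<'E'
from bench import *
from h import *
import pickle
p=np.array([.5867,.2577])
move_straight([*p,.21],speed=.1)
move_straight([.5794,-.2395,.21],Rdown(10.3),speed=.17)
move_straight([.5794,-.2395,.165],speed=.08); hold(.6)
s=state(); print(s["eef_pos"].round(4),s["ft_force"].round(2),s["torque"].round(3),s["finger_gap"],s["time"])
for n in("wrist","top","scene"):
    m=camera_model(n); im=get_image(n); pickle.dump(m,open(f"e_{n}.pkl","wb")); cv2.imwrite(f"pics/e_{n}.png",im)
im=cv2.imread("pics/e_top.png")[160:290,250:420]; cv2.imwrite("pics/e_topc.png",cv2.convertScaleAbs(cv2.resize(im,None,fx=4.5,fy=4.5,interpolation=cv2.INTER_CUBIC),alpha=1.6))
im=cv2.imread("pics/e_scene.png")[80:240,150:350]; cv2.imwrite("pics/e_scenec.png",cv2.resize(im,None,fx=3.7,fy=3.7,interpolation=cv2.INTER_CUBIC))
im=cv2.imread("pics/e_wrist.png"); cv2.imwrite("pics/e_wristc.png",cv2.resize(im,(800,600),interpolation=cv2.INTER_CUBIC))
E
```

```text
[ 0.5794 -0.2395  0.165 ] [-0.83 -0.61 -5.36] [0.035 0.014 0.049] 0.01032920052053954 25.5333
```

View pics/e_topc.png

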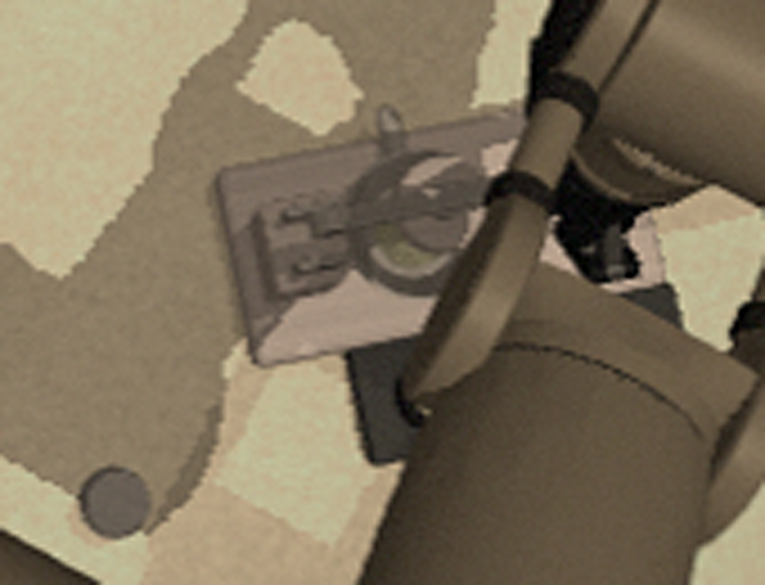

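View pics/e_scenec.png

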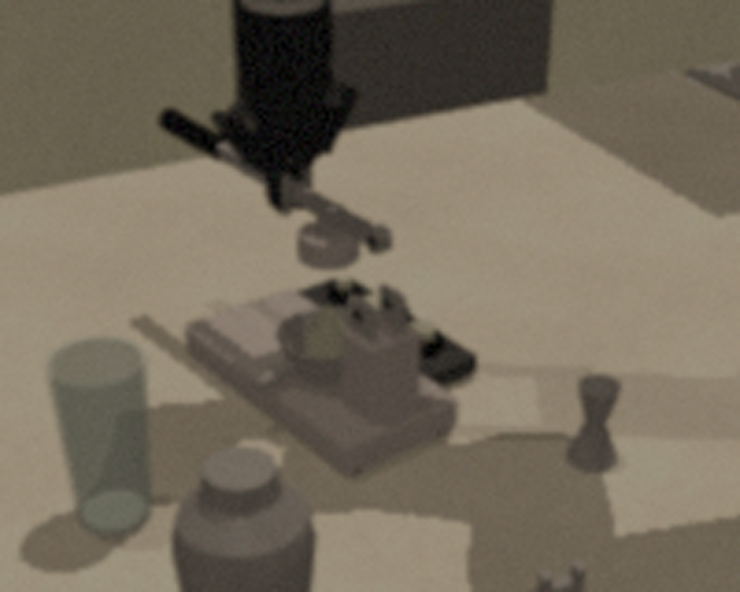

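View pics/e_wristc.png

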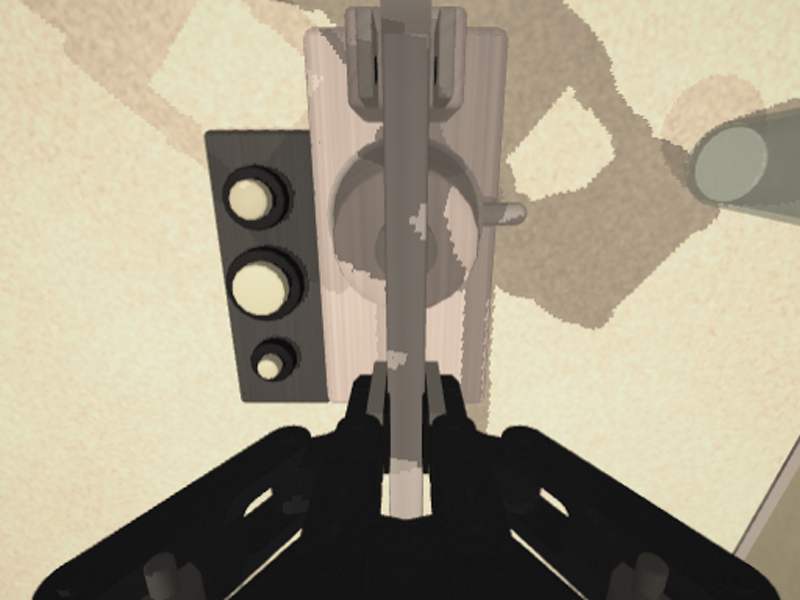

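```bash
cat > ov.py <<'E'
from h import *
import pickle,sys
def overlay(tag,zl,crops,org=(.5848,-.269),yaw=100.3):
    a=np.radians(yaw); x=np.array([np.cos(a),np.sin(a),0]); y=np.array([-x[1],x[0],0]); z=np.array([0,0,1.]); o=np.array([*org,zl])
    W=lambda X,Y,Z:o+X*x+Y*y+Z*z
    t=np.linspace(0,2*np.pi,25)
    C=[]
    for s in(-1,1):
      for h in(-.007,.007): C.append([W(X,s*.006,h) for X in np.linspace(-.07,.14,15)])
    for h in(-.018,-.042): C.append([W(.085+.026*np.cos(u),.026*np.sin(u),h) for u in t])
    for s in(-.006,.006): C.append([W(.15+.011*np.cos(u),s,.011*np.sin(u)) for u in t])
    for X in(-.165,-.07): C.append([W(X,.011*np.cos(u),.011*np.sin(u)) for u in t])
    for n,(u0,v0,w,h,k) in crops.items():
        m=pickle.load(open(f"{tag}_{n}.pkl","rb")); im=cv2.imread(f"pics/{tag}_{n}.png")
        b=cv2.convertScaleAbs(cv2.resize(im[v0:v0+h,u0:u0+w],None,fx=k,fy=k,interpolation=cv2.INTER_CUBIC),alpha=1.5)
        for c in C:
            p=(w2px(m,c)-[u0,v0]+.5)*k
            cv2.polylines(b,[np.round(p).astype(int)],False,(0,0,255),1)
        cv2.imwrite(f"pics/{tag}_{n}_ov.png",b)
E
python3 -c "
from ov import *
overlay('e',.184,{'scene':(180,95,100,90,6),'top':(290,180,90,70,8),'wrist':(150,0,200,300,2)})"
```

```text
(no output)
```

View pics/e_scene_ov.png

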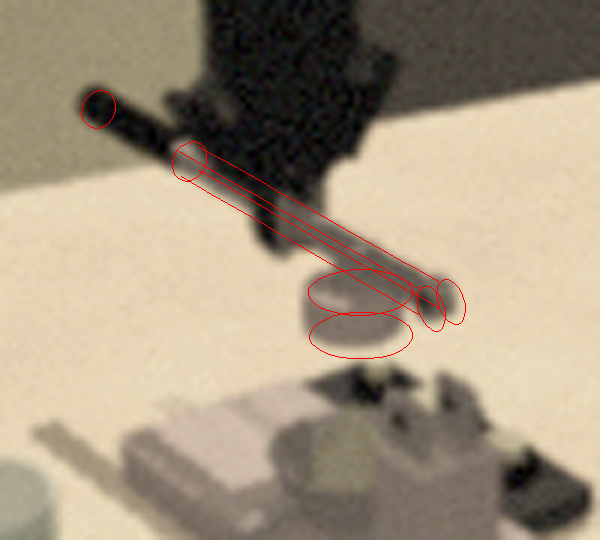

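View pics/e_top_ov.png

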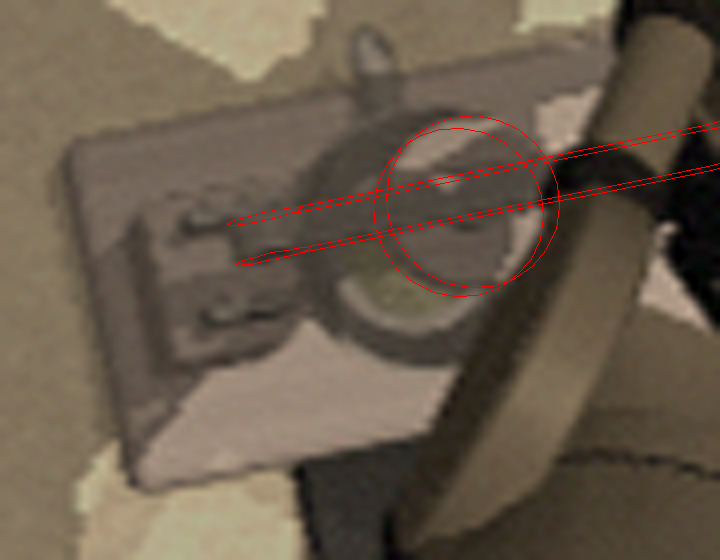

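View pics/e_wrist_ov.png

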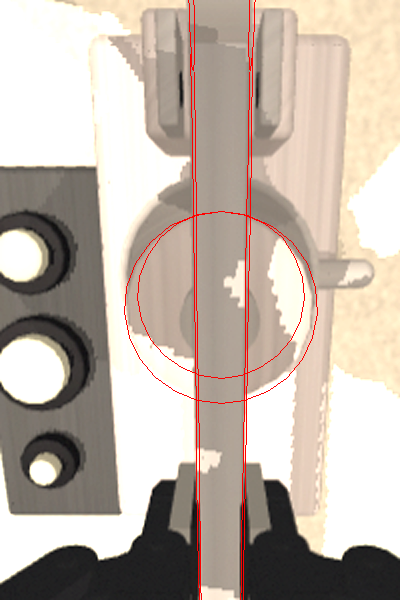

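```bash
cat > ov2.py <<'E'
from ov import *
def jo(tag,crops,org=(.5848,-.269),yaw=100.3):
    a=np.radians(yaw); x=np.array([np.cos(a),np.sin(a),0]); y=np.array([-x[1],x[0],0]); z=np.array([0,0,1.]); o=np.array([*org,0])
    W=lambda X,Y,Z:o+X*x+Y*y+Z*z
    t=np.linspace(0,2*np.pi,40)
    C=[[W(.085+.045*np.cos(u),.045*np.sin(u),.07) for u in t],
       [W(X,Y,.035) for X,Y in((.186,-.06),(.186,.06),(-.064,.06),(-.064,-.06),(.186,-.06))],
       [W(.15-.015,.0,.135),W(.165,0,.135)],[W(.15,-.012,.135),W(.15,.012,.135)]]
    for n,(u0,v0,w,h,k) in crops.items():
        m=pickle.load(open(f"{tag}_{n}.pkl","rb")); b=cv2.imread(f"pics/{tag}_{n}_ov.png")
        for c in C:
            p=(w2px(m,c)-[u0,v0]+.5)*k
            cv2.polylines(b,[np.round(p).astype(int)],False,(255,100,0),1)
        cv2.imwrite(f"pics/{tag}_{n}_ov2.png",b)
E
python3 -c "
from ov2 import *
c={'scene':(180,95,100,90,6),'top':(290,180,90,70,8),'wrist':(150,0,200,300,2)}
jo('e',c)
im=cv2.imread('pics/e_top.png')[180:250,290:380]
cv2.imwrite('pics/e_top_hc.png',cv2.convertScaleAbs(cv2.resize(im,None,fx=8,fy=8,interpolation=cv2.INTER_CUBIC),alpha=3,beta=-110))
"
```

```text
(no output)
```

View pics/e_scene_ov2.png

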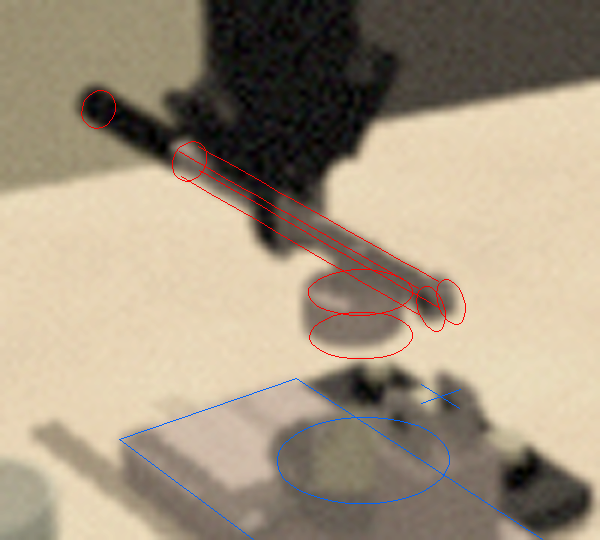

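View pics/e_top_ov2.png

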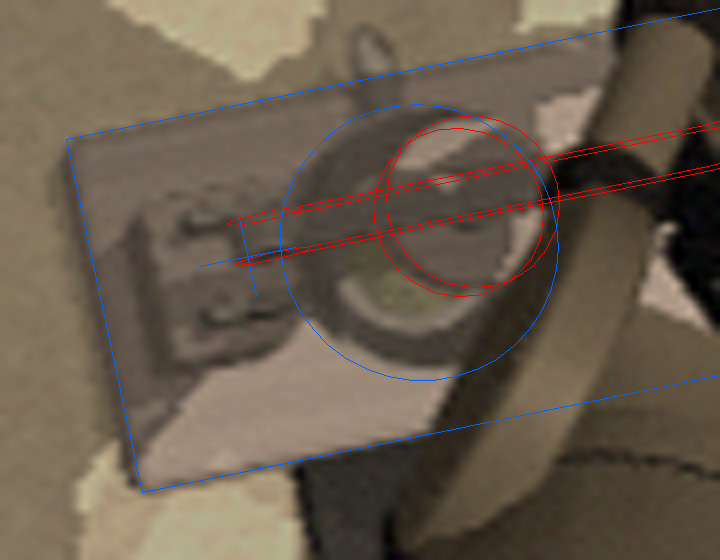

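View pics/e_wrist_ov2.png

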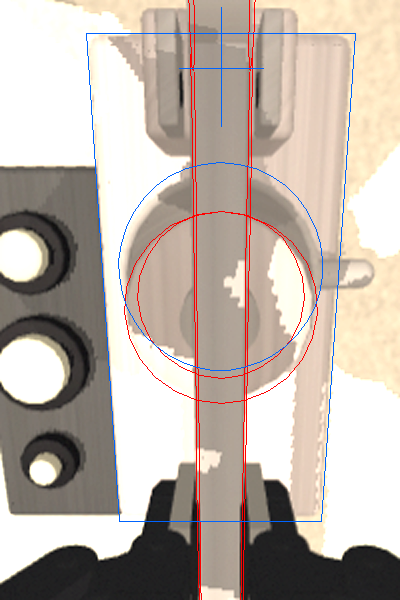

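View pics/e_top_hc.png

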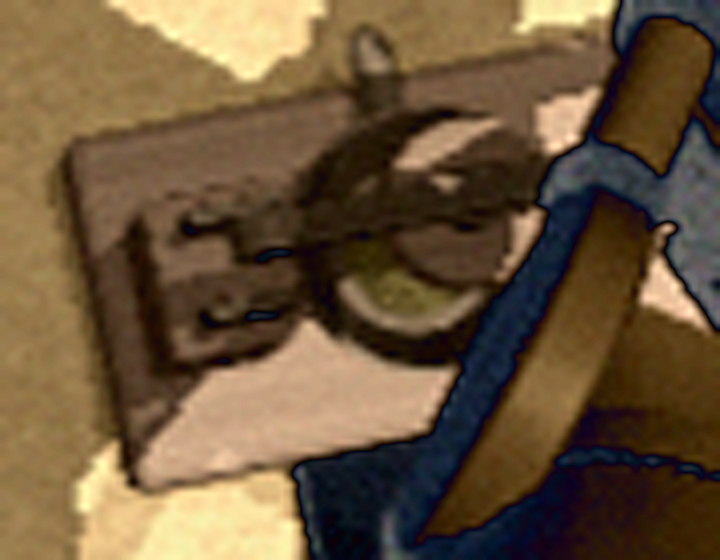

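```bash
python3 - <<'E'
from bench import *
from h import *
import pickle
move_straight([.5794,-.2395,.158],speed=.04); hold(.8)
s=state(); print(s["eef_pos"].round(4),s["ft_force"].round(2),s["torque"].round(3),s["finger_gap"],s["time"],np.abs(s["qd"]).max())
for n in("wrist","top","scene"):
    m=camera_model(n); im=get_image(n); pickle.dump(m,open(f"f_{n}.pkl","wb")); cv2.imwrite(f"pics/f_{n}.png",im)
r=[cv2.imread(f"pics/{n}.png")[0:70,190:330] for n in("grip","lift","f_wrist")]
b=np.hstack(r); cv2.imwrite("pics/cmp.png",cv2.resize(b,None,fx=1.9,fy=4,interpolation=cv2.INTER_CUBIC))
E
python3 -c "
from ov2 import *
c={'scene':(180,95,100,90,6),'wrist':(150,0,200,300,2)}
overlay('f',.177,c);jo('f',c)"
```

```text
[ 0.5794 -0.2395  0.158 ] [ 0.44 -0.48 -3.9 ] [-0.046 -0.095  0.025] 0.010136464871984628 26.8083 0.001442065176004101
```

View pics/cmp.png

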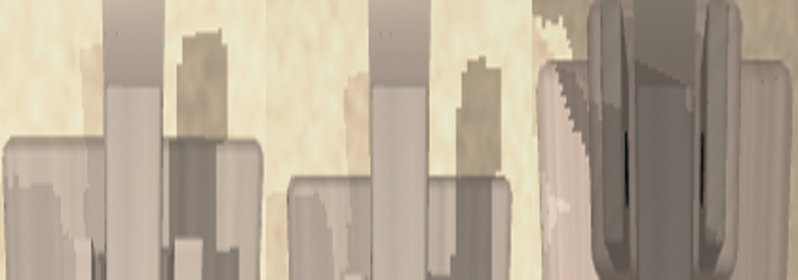

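View pics/f_scene_ov2.png

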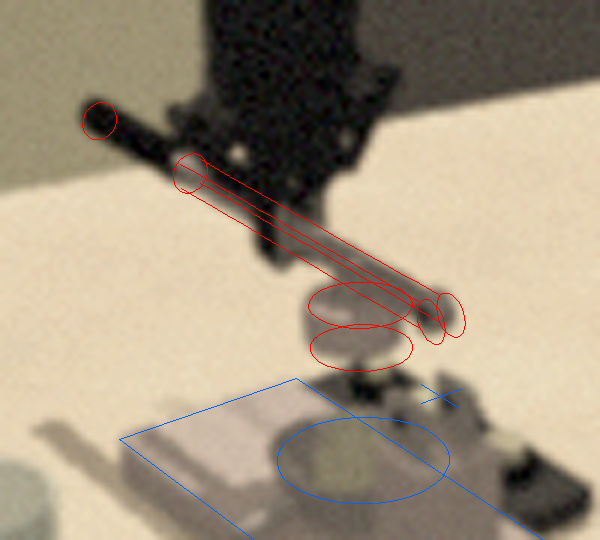

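View pics/f_top.png

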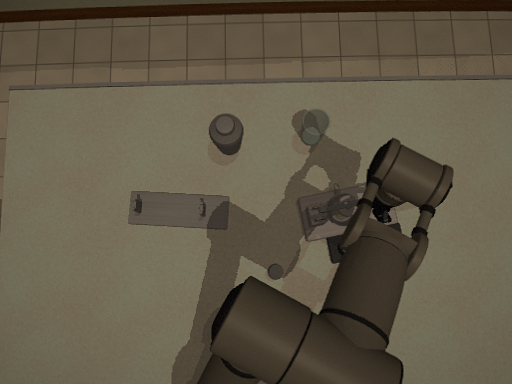

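```bash
python3 -c "
from bench import *
close_job(); print(state()['time'])"
```

```text
the job is handed in; nothing more can be done
the job is handed in; nothing more can be done
```

The job is done and handed in at about 27 s of robot time, with the press lever still held over the juicer.

- **Keys:** I pressed small, then middle, then large. Each stopped firmly at a tip height of 41 mm, which is 6 mm below the key tops, with about 8–9 N on it. In the later wrist picture all three stand up again.
- **Grip:** I took the lever at its +30 mm balance point with 90 N and lifted it straight out of the rack. The wrist pictures taken in the rack, after the lift and at the end show no slip or tilt that I could see.
- **Final pose:** The lever is over the juicer's origin at about (0.585, −0.269) m, yaw 100.3°. By calculation its bar centre is about 177 mm up. That puts the eye about 31 mm clear of the fork and the head about 41 mm clear of the cone. In the wrist picture the eye is centred between the cheeks, and I saw no sign of contact.
- **Bystanders:** The jigger, glass and shaker are at the same pixels as at the start.

**Checks that disagreed:**
- **Scene camera:** it showed the lever, mainly at the head, 1–1.5 px (about 3–5 mm) from my overlay. I put this down mostly to calibration, because the juicer was also shifted sideways by a similar amount.
- **Top camera:** it placed the bowl about 2.7 mm from where the wrist camera did.
- **Finger gap:** it reads 10.1–10.5 mm on the 12 mm bar.

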